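# Lay the chalk carton down in the laying frame

## Task

Lay the standing chalk carton down in the wooden frame: slide it over the table until its foot rests lightly but firmly against the near edge of the frame's plywood leaf, still standing, then tip it away from you over that edge so that it lies on its broad face on the leaf, and last slide it along the leaf until its top end is home and square against the end bar. Feel for both stops and do not ram the carton against them, never lift it clear, leave the tub of pins and the roll of tape where they are, and let go at the end.

Things in the scene. Friction and masses are not known exactly. Their poses are not given: they have to be found in the camera images.
- carton: Brown cardboard carton of chalk, a rigid block 52 mm thick (its x), 90 mm wide (y), 140 mm high (z), blank paper label on both broad faces, 0.35 to 0.7 kg. It stands on the table on its end, a broad face towards the robot (-x) and one towards the frame (+x), turned up to 0.1 rad from the frame. Origin: centre of its underside. Pressed on a stop with over 30 N it is crushed.
- carton_top (a point): Centre of the carton's taped top end, 140 mm along its z axis from its origin; lying as asked, z points along the frame's +x. Pushed under 30 mm up, the carton slides (2 to 5 N of friction); pushed higher with its foot free it may topple early. Once its foot is stopped it tips about the leaf's edge; when the top has gone about 55 mm forward it falls over by itself.
- laying_frame: Wooden frame fixed to the table, open towards the robot. Origin: at table height midway between the near ends of its two side rails; x points along the frame away from the robot, y across it to the left, z up. Rails: 20 mm high, 14 mm wide, 128 mm apart inside, from x = 0 to 200 mm; on them posts 49 mm high and black clamp knobs 34 mm high at x = 150 to 195 mm.
- end_bar: Wooden bar across the far end of the frame, the final stop; part of the frame and given with the frame's origin and axes: its near face is at x = 150 mm; 128 mm long, 16 mm thick, from 16 to 50 mm above the table. The leaf runs on underneath it.
- frame_mouth (a point): Point on the leaf's top, 12 mm above the frame's origin. The leaf is a 126 mm wide plywood sheet between the rails, its flat top 12 mm above the table, clamped. It sticks out towards the robot by a different amount each time: its straight near edge, the stop for the carton's foot, lies across the frame 30 to 70 mm nearer the robot than this point, unmeasured, to be felt or seen.
- pin_cup: Small clear tub of pins on the table to the right (-y) of the frame, 55 mm across, 30 mm high; origin at the centre of its underside. Leave alone.
- tape: Roll of brown packing tape lying flat on the table to the left (+y) of the carton, 96 mm across, 48 mm high; origin at the centre of its underside. Leave alone.
Things that resemble listed ones, but are neither listed nor needed, are in the scene too. Leave any orange look-alike of the carton alone.

How it is judged:
By the outcome, as a careful person would: the job done as asked, in the order asked, and still so for the second after the job is handed in, with the robot touching nothing.
It also fails if it takes over 70 s, if anything falls off the work surface, if the arm or the gripper's body presses on something with over 40 N, if the wrist force passes 120 N, or if a joint passes its speed limit or range.

## Robot

A 6-joint arm with a two-finger parallel gripper is mounted at the origin on a cart in front of the work surface, level with it; the furniture and walls round the work are solid. World frame = base frame: x ahead of the robot, y to its left, z up, the work surface at z = 0. Lengths are in m, angles in rad, forces in N, time in s.
With the tool pointing down it reaches from about 0.275 to 0.85 m from the base axis. Payload 5.2 kg.
Tool frame: the origin (TCP) lies midway between the tips of the shut fingers; the grasp point (between the pads) lies 19 mm behind it (r.hold_point_z is the z of the grasp point in the tool frame, in m); z points along the fingers, y is the line along which they close (so a half turn about z gives the same grasp; the last joint's range is limited). The gripper opens to 85 mm and grips with 20 to 120 N. Pads are 22 mm wide; open, the fingers measure 114 mm over their backs; the gripper's body (76 mm by 85 mm) begins 54 mm behind the grasp point. The pads swing forward as they close: fully open they stand 13 mm farther back than shut.
Start: joints at [0.909, 0.259, 1.535, -0, 1.348, -0.203], TCP at [0.244, 0.493, 0.202] pointing down, gripper open.
Joint ranges: [-3.14, 3.14], [-0.91, 2.08], [0.19, 2.58], [-1.22, 4.36], [0.22, 2.71], [-3.12, 3.12]. Speed limits (rad/s): [2.57, 2.57, 3.14, 3.14, 3.14, 3.14].

## Interface

Orientations are given as a rotation vector (axis times angle).
In Python, from cell import r gives the robot as it stands.
- The arm moves only by the shell command python3 -m inch 'ROWS'. ROWS is JSON, a list of rows, each an object with "travel": the shift along the world's x, y, z in mm, a list of three; "dr": the turn, a rotation vector about the world's x, y, z in rad, a list of three; "hand": the finger opening in mm, from 0 to 85.4. In form: [{"travel": [x, y, z], "dr": [wx, wy, wz], "hand": hand}, ...]. A call has exactly 8 rows; each row shifts and turns the commanded pose from where the row before left it; what a row does not reach is not made up. A row lasts 1/8 s, in which the tool goes at most 62.5 mm and 10.7 degrees, less where a joint would pass 70% of its speed; a pose out of reach is approached as far as the arm can. A call is refused whole if a number of a shift passes 62.5 or a number of a turn 0.188, either way. A call with a gripper value outside its range is refused whole. The fingers move at their own pace and stop on an object; the grip force is fixed at half the most. Time passes only in rows, so rows that do not move let the fingers close, or fill a call up. It gives the time, the measured TCP pose, the force, the opening and the grip force at its end, in the units of the state.
- r.read_state(): the state, without advancing time (a new reading comes with each control period).
- r.snapshot(name): name is "scene" or "top" or "wrist"; returns (picture, depth): 420x560x3 uint8, red, green, blue; 420x560 float32, m along the optical axis (not along the pixel's ray), 0 where there is no reading.
- r.camera_params(name): a dict with "fx", "fy", "cx", "cy" (pixels), "k1" (the pictures are not rectified: a ray, as slopes to the right and down, at radius r is drawn at 1 + k1 r^2 times it, then the intrinsics apply), "world_to_cam" (4x4, takes a point from world to camera coordinates). Camera axes: x right, y down, z forward; pixel columns grow to the right and rows downward; lengths in m; the calibration is good to about 2 mm. A picture is of the moment at which its call begins: read the wrist's pose just before it. camera_params takes no time and is no camera call; for the wrist camera it gives the pose at the moment of the call.
- r.sign_off(): hands the job in; it is judged then, once.
The state is a dict: "t": time; "qpos": joint angles; "qvel": joint speeds; "joint_torque": joint torques, N m; "position": TCP position; "ee_rot": TCP orientation; "ft_force": force on the tool from outside, world axes, zero at the start; "wrist_torque": the same for the moment, N m; "width": finger opening in m; "gripper_force": force on a finger pad.
Only numpy, scipy, OpenCV 4.12 (cv2) and the standard library are available. Lean on these libraries where they do the work, as an engineer would, in place of code of your own. Each camera call takes 0.05 s, during which the arm holds its last target. There are 200 camera calls.

## Working session

There is one attempt and no reset: what is moved stays moved. The work goes in short steps, Python scripts to look and compute and a shell command to move; the robot and the scene stay as the last step left them, time stands still between calls to the robot, and variables do not carry over. Pictures are saved under pics/ and viewed, at most 11 in all, crops included, and the job is handed in when it is done.

```bash
mkdir -p pics; ls
cat > h.py <<'E'
import numpy as np, cv2
from cell import r
def snap(n,save=None):
    c=r.camera_params(n); p,d=r.snapshot(n)
    if save: cv2.imwrite('pics/'+save,p[:,:,::-1])
    return p,d,c
def rays(c,uv):
    uv=np.asarray(uv,float).reshape(-1,1,2)
    K=np.array([[c['fx'],0,c['cx']],[0,c['fy'],c['cy']],[0,0,1.]])
    x=cv2.undistortPoints(uv,K,np.array([c['k1'],0,0,0,0.])).reshape(-1,2)
    T=np.linalg.inv(np.array(c['world_to_cam'])); 
    return T[:3,3], np.c_[x,np.ones(len(x))]@T[:3,:3].T
def onplane(c,uv,z):
    o,d=rays(c,uv); return o+d*((z-o[2])/d[:,2])[:,None]
def cloud(c,dep):
    v,u=np.mgrid[:dep.shape[0],:dep.shape[1]]
    o,d=rays(c,np.c_[u.ravel(),v.ravel()]); return (o+d*dep.reshape(-1,1)).reshape(*dep.shape,3)
E
python3 - <<'E'
from h import *
s=r.read_state(); print({k:np.round(v,3) for k,v in s.items()}, r.hold_point_z)
a=snap('scene')[0]; b=snap('top')[0]
cv2.imwrite('pics/1.png',a[:,:,::-1]); cv2.imwrite('pics/2.png',b[:,:,::-1])
E
```

```text
pics
{'t': np.float64(0.0), 'qpos': array([ 0.909,  0.259,  1.536,  0.   ,  1.348, -0.203]), 'qvel': array([ 0.   ,  0.001,  0.001, -0.001, -0.001, -0.   ]), 'joint_torque': array([-1.0000e-03, -4.4603e+01, -2.9057e+01, -0.0000e+00,  1.2000e-02,
        0.0000e+00]), 'position': array([0.243, 0.493, 0.202]), 'ee_rot': array([-7.140e-01, -3.059e+00,  3.000e-03]), 'ft_force': array([ 0.11 , -0.324,  0.58 ]), 'wrist_torque': array([ 0.01 ,  0.009, -0.037]), 'gripper_force': np.float64(0.0), 'width': np.float64(0.085)} -0.0187
```

View pics/1.png

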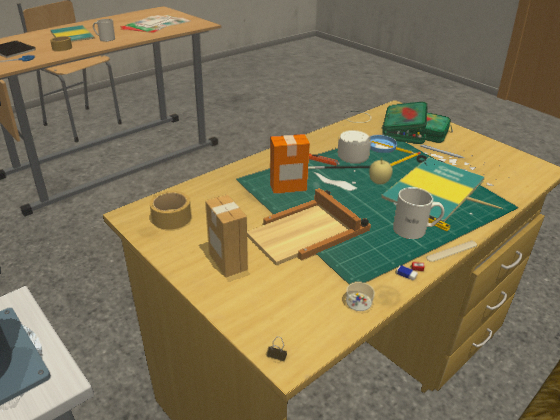

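View pics/2.png

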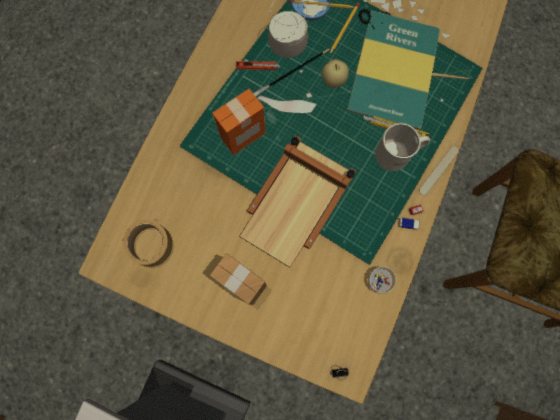

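The scene view shows the carton at about (227,235), the frame behind it at (310,225), the tape at (170,210) and the tub at (360,297). The orange box at (290,165) is the look-alike. In the top view the carton is at (237,278), the leaf's near edge runs from (240,237) to (291,266), and the end bar is at (320,165).

Run:
```python
from h import *
p,d,c=snap('top'); P=cloud(c,d); np.save('P.npy',P)
roi=np.zeros(d.shape,bool); roi[245:315,195:275]=1
m=(roi&(P[...,2]>.13)&(P[...,2]<.15)).astype(np.uint8)
q=onplane(c,np.argwhere(m)[:,::-1],.14)[:,:2]
print('n',m.sum(),'carton top rect',cv2.minAreaRect((q*1000).astype(np.float32)))
# bar near face, rails/posts, leaf
roi[:]=0; roi[130:275,230:360]=1
m=roi&(P[...,2]>.04)&(P[...,2]<.06)
q=P[m][:,:2]; print('bar',m.sum(),cv2.minAreaRect((q*1000).astype(np.float32)), 'z',np.median(P[m][:,2]))
m=roi&(P[...,2]>.008)&(P[...,2]<.016); print('leaf z',m.sum(),cv2.minAreaRect((P[m][:,:2]*1000).astype(np.float32)))
for n,uv,z in [('leafL',(240,237),.012),('leafR',(291,266),.012),('tape',(148,243),.048),('tub',(381,280),.015)]:
    print(n,np.round(onplane(c,[uv],z)[0],4))
crop=cv2.resize(p[130:320,180:370],None,fx=3,fy=3,interpolation=cv2.INTER_CUBIC); cv2.imwrite('pics/3.png',crop[:,:,::-1])
```

```text
n 1412 carton top rect ((517.9303588867188, -48.443973541259766), (90.59557342529297, 52.681129455566406), 78.12635040283203)
bar 711 ((808.1741943359375, -37.643585205078125), (61.50550842285156, 264.90692138671875), 5.240423679351807) z 0.04863098221137019
leaf z 5793 ((735.331298828125, -73.72854614257812), (302.3963928222656, 255.2284698486328), 31.333677291870117)
leafL [ 0.6037 -0.0044  0.012 ]
leafR [ 0.5908 -0.1283  0.012 ]
tape [0.5108 0.1604 0.048 ]
tub [ 0.639  -0.3137  0.015 ]
```

View pics/3.png

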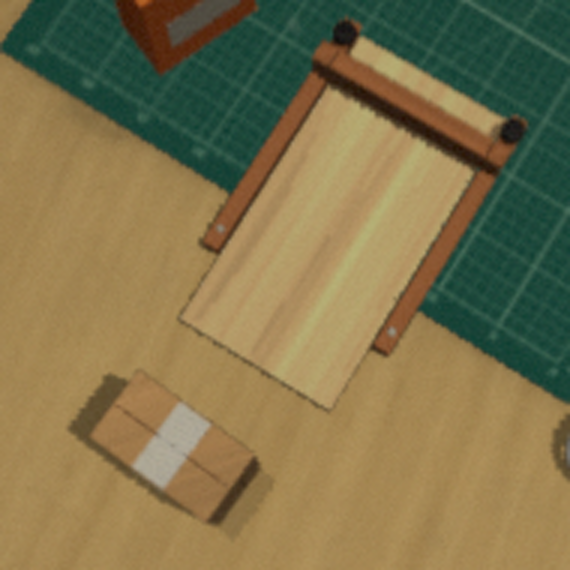

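Run:
```python
from h import *
c=r.camera_params('top')
f=lambda uv,z: onplane(c,[(uv[0]/3-.33+180,uv[1]/3-.33+130)],z)[0]*1000
for n,uv,z in [('leafL',(180,319),.012),('leafR',(331,410),.012),('railLo',(202,242),.02),('railLi',(217,250),.02),('railRi',(374,349),.02),('railRo',(388,355),.02),('barTL',(315,66),.05),('barTR',(490,163),.05),('carTNL',(91,438),.14),('NR',(209,522),.14),('FR',(258,462),.14),('FL',(139,372),.14)]:
  print(n,np.round(f(uv,z),1))
```

```text
leafL [605.4  -2.8  12. ]
leafR [ 589.3 -126.7   12. ]
railLo [661.3   4.8  20. ]
railLi [660.3  -7.4  20. ]
railRi [ 640.  -137.4   20. ]
railRo [ 640. -148.   20.]
barTL [804.6 -20.   50. ]
barTR [ 788.7 -160.6   50. ]
carTNL [502.1  -1.7 140. ]
NR [485.2 -88.7 140. ]
FR [ 530.3 -101.   140. ]
FL [550.9 -11.6 140. ]
```

The frame's yaw is about -0.122 rad and the carton's about -0.207, with the leaf edge near x ≈ 597 mm. I'll push with two spread fingers, the tool yawed to the frame and pitched about 45° forward.

```bash
python3 -m inch '[{"travel":[15,-45,0],"dr":[0,0,0.168],"hand":55},{"travel":[15,-45,0],"dr":[0,0,0.168],"hand":55},{"travel":[15,-45,0],"dr":[0,0,0],"hand":55},{"travel":[15,-45,0],"dr":[0,0,0],"hand":55},{"travel":[15,-45,0],"dr":[0,0,0],"hand":55},{"travel":[15,-45,0],"dr":[0,0,0],"hand":55},{"travel":[15,-45,0],"dr":[0,0,0],"hand":55},{"travel":[15,-45,0],"dr":[0,0,0],"hand":55}]'
python3 -m inch '[{"travel":[12,-44,0],"dr":[-0.019,-0.156,0],"hand":55},{"travel":[12,-44,0],"dr":[-0.019,-0.156,0],"hand":55},{"travel":[12,-44,0],"dr":[-0.019,-0.156,0],"hand":55},{"travel":[12,-40,0],"dr":[-0.019,-0.156,0],"hand":55},{"travel":[10,0,0],"dr":[-0.019,-0.156,0],"hand":55},{"travel":[0,0,-10],"dr":[0,0,0],"hand":55},{"travel":[0,0,0],"dr":[0,0,0],"hand":55},{"travel":[0,0,0],"dr":[0,0,0],"hand":55}]'
```

```text
t: 1.15
position: [0.3636, 0.1317, 0.2024]
ee_rot: [0.193, 3.135, 0.0]
ft_force: [0.7, -0.3, 0.4]
width: 0.055
gripper_force: 0.0
t: 2.15
position: [0.4161, -0.0162, 0.1912]
ee_rot: [0.138, 2.441, -0.027]
ft_force: [-0.2, -0.0, 0.3]
width: 0.0552
gripper_force: 0.0
```

```bash
python3 -m inch '[{"travel":[4,-11,-10],"dr":[-0.027,-0.09,-0.015],"hand":55},{"travel":[5,-10,-20],"dr":[0,0,0],"hand":55},{"travel":[0,0,-40],"dr":[0,0,0],"hand":55},{"travel":[0,0,-40],"dr":[0,0,0],"hand":55},{"travel":[0,0,-30],"dr":[0,0,0],"hand":55},{"travel":[0,0,-20],"dr":[0,0,0],"hand":55},{"travel":[0,0,-10],"dr":[0,0,0],"hand":55},{"travel":[0,0,0],"dr":[0,0,0],"hand":55}]'
python3 - <<'E'
from h import *
from scipy.spatial.transform import Rotation as R
print(np.round(r.read_state()['qpos'],2),np.round(R.from_rotvec(r.read_state()['ee_rot']).as_matrix(),3))
snap('scene','4.png')
E
```

```text
t: 3.15
position: [0.4259, -0.0158, 0.0985]
ee_rot: [0.17, 2.443, -0.064]
ft_force: [-0.3, -0.2, 0.4]
width: 0.0548
gripper_force: 0.0
[-0.54 -0.18  2.58  1.24  0.27 -3.12] [[-0.761  0.139  0.633]
 [ 0.106  0.99  -0.091]
 [-0.64  -0.002 -0.769]]
```

View pics/4.png

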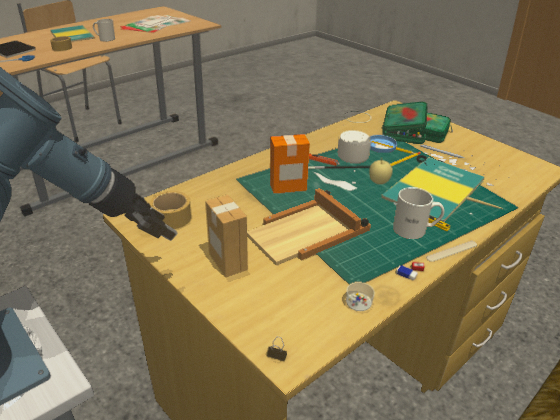

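The finger has stopped behind the carton at (175,233), but the arm is up against its joint limits (J3, J6, with J5 nearly singular) because it is tilted and folded too far in. I'll reduce the tilt to about 32° and come down nearer the carton, which unfolds the arm.

```bash
python3 -m inch '[{"travel":[0,-5,10],"dr":[0.015,0.12,0],"hand":55},{"travel":[4,-5,10],"dr":[0,0.02,0],"hand":55},{"travel":[8,-5,0],"dr":[0,0,0],"hand":55},{"travel":[8,-5,0],"dr":[0,0,0],"hand":55},{"travel":[8,-5,0],"dr":[0,0,0],"hand":55},{"travel":[8,0,0],"dr":[0,0,0],"hand":55},{"travel":[0,0,0],"dr":[0,0,0],"hand":55},{"travel":[0,0,0],"dr":[0,0,0],"hand":55}]'
python3 - <<'E'
from h import *
from scipy.spatial.transform import Rotation as R
print(np.round(r.read_state()['qpos'],2),np.round(R.from_rotvec(r.read_state()['ee_rot']).as_matrix(),3))
E
```

```text
t: 4.2
position: [0.4662, -0.0286, 0.1124]
ee_rot: [0.158, 2.496, -0.033]
ft_force: [-0.2, -0.5, -0.3]
width: 0.0553
gripper_force: 0.0
[-0.5  -0.11  2.43  0.82  0.32 -2.67] [[-0.795  0.121  0.595]
 [ 0.106  0.993 -0.061]
 [-0.598  0.014 -0.802]]
```

```bash
python3 -m inch '[{"travel":[-3,-5,0],"dr":[0,0.1,-0.01],"hand":55},{"travel":[0,-5,-10],"dr":[0,0,0],"hand":55},{"travel":[0,-3,-12],"dr":[0,0,0],"hand":55},{"travel":[0,0,-12],"dr":[0,0,0],"hand":55},{"travel":[0,0,-12],"dr":[0,0,0],"hand":55},{"travel":[0,0,-12],"dr":[0,0,0],"hand":55},{"travel":[0,0,-12],"dr":[0,0,0],"hand":55},{"travel":[0,0,0],"dr":[0,0,0],"hand":55}]'
python3 - <<'E'
from h import *
from scipy.spatial.transform import Rotation as R
print(np.round(r.read_state()['qpos'],2),np.round(R.from_rotvec(r.read_state()['ee_rot']).as_matrix(),3))
E
```

```text
t: 5.2
position: [0.4663, -0.0353, 0.048]
ee_rot: [0.163, 2.566, -0.029]
ft_force: [-0.1, -0.1, -0.0]
width: 0.0551
gripper_force: 0.0
[-0.49  0.08  2.45  1.24  0.22 -3.12] [[-0.834  0.122  0.538]
 [ 0.11   0.992 -0.055]
 [-0.54   0.014 -0.841]]
```

J5 is at its limit because a low forward tilt forces the forearm in line with the tool. With the fingers open, their backs stand out past the gripper body. So I'll turn the tool 90° and push with the back of the leading finger, at only a slight tilt.

```bash
python3 -m inch '[{"travel":[-15,0,20],"dr":[0.015,0.12,0],"hand":85},{"travel":[-15,0,20],"dr":[0.015,0.12,0],"hand":85},{"travel":[-10,0,10],"dr":[0.055,-0.006,-0.17],"hand":85},{"travel":[0,0,0],"dr":[0.055,-0.006,-0.17],"hand":85},{"travel":[0,0,0],"dr":[0.055,-0.006,-0.17],"hand":85},{"travel":[0,0,0],"dr":[0.055,-0.006,-0.17],"hand":85},{"travel":[0,0,0],"dr":[0.055,-0.006,-0.17],"hand":85},{"travel":[0,0,0],"dr":[0.055,-0.006,-0.17],"hand":85}]'
python3 - <<'E'
from h import *
from scipy.spatial.transform import Rotation as R
print(np.round(r.read_state()['qpos'],2),np.round(R.from_rotvec(r.read_state()['ee_rot']).as_matrix(),3))
E
```

```text
t: 6.2
position: [0.4588, -0.0149, 0.0751]
ee_rot: [1.149, 2.388, 0.106]
ft_force: [-0.2, -0.7, 0.7]
width: 0.085
gripper_force: 0.0
[-0.27  0.01  2.35 -0.04  0.29 -0.91] [[-0.529  0.715  0.456]
 [ 0.753  0.644 -0.136]
 [-0.391  0.272 -0.879]]
```

```bash
cat >> h.py <<'E'
from scipy.spatial.transform import Rotation as R
def plan(tilt,az,pos=None):
    s=r.read_state(); t,a=np.deg2rad(tilt),az
    f=np.array([np.cos(a),np.sin(a),0]); u=np.array([0,0,1.])
    z=f*np.sin(t)-u*np.cos(t); y=f*np.cos(t)+u*np.sin(t); x=np.cross(y,z)
    rv=(R.from_matrix(np.c_[x,y,z])*R.from_rotvec(s['ee_rot']).inv()).as_rotvec()
    print('t',round(float(s['t']),2),'q',np.round(s['qpos'],2),'dr',np.round(rv,3),'|dr|',round(float(np.linalg.norm(rv)),3))
    if pos is not None: print('travel',np.round(np.array(pos)-np.array(s['position'])*1000,1))
E
python3 -c "
from h import *
plan(16,-.122,(415,-35,75))"
```

```text
t 6.2 q [-0.27  0.01  2.35 -0.04  0.29 -0.91] dr [ 0.394  0.12  -0.729] |dr| 0.837
travel [-43.8 -20.1  -0.1]
```

```bash
python3 -m inch '[{"travel":[-8,-4,4],"dr":[0.079,0.024,-0.146],"hand":85},{"travel":[-8,-4,0],"dr":[0.079,0.024,-0.146],"hand":85},{"travel":[-8,-4,0],"dr":[0.079,0.024,-0.146],"hand":85},{"travel":[-8,-4,0],"dr":[0.079,0.024,-0.146],"hand":85},{"travel":[-8,-4,0],"dr":[0.079,0.024,-0.146],"hand":85},{"travel":[-4,0,0],"dr":[0,0,0],"hand":85},{"travel":[0,0,0],"dr":[0,0,0],"hand":85},{"travel":[0,0,0],"dr":[0,0,0],"hand":85}]'
python3 -c "
from h import *
plan(16,-.122,(412,-35,8))
snap('scene','5.png')"
```

```text
t: 7.2
position: [0.4148, -0.0345, 0.0786]
ee_rot: [2.184, 1.938, 0.274]
ft_force: [-0.7, 0.7, -0.1]
width: 0.0848
gripper_force: 0.0
t 7.2 q [-0.44 -0.02  2.25  0.15  0.65 -0.42] dr [-0.001  0.001 -0.003] |dr| 0.003
travel [ -2.8  -0.5 -70.6]
```

View pics/5.png

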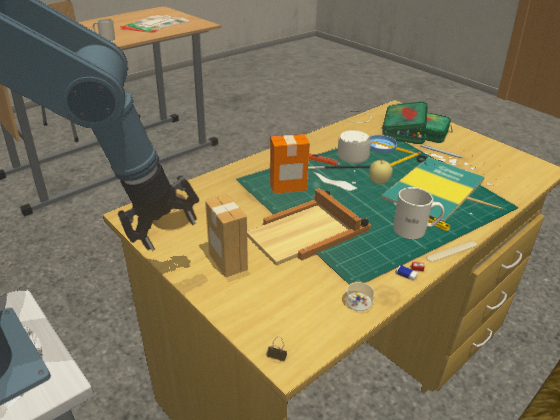

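The finger pair is turned along the frame, with the leading fingertip at (192,220). At this tilt the rear tip hangs too low, so I'll reduce the tilt to about 8° and then descend.

```bash
python3 -m inch '[{"travel":[0,0,-10],"dr":[0.017,0.14,0],"hand":85},{"travel":[0,0,-20],"dr":[0,0,0],"hand":85},{"travel":[0,0,-20],"dr":[0,0,0],"hand":85},{"travel":[0,0,-10],"dr":[0,0,0],"hand":85},{"travel":[0,0,-6],"dr":[0,0,0],"hand":85},{"travel":[0,0,-6],"dr":[0,0,0],"hand":85},{"travel":[0,0,-4],"dr":[0,0,0],"hand":85},{"travel":[0,0,0],"dr":[0,0,0],"hand":85}]'
python3 -c "
from h import *
plan(8,-.122,(415,-35,1))
snap('scene','6.png')
import cv2
p=cv2.imread('pics/6.png')[120:320,80:400]; cv2.imwrite('pics/6.png',cv2.resize(p,None,fx=2.5,fy=2.5))"
```

```text
t: 8.25
position: [0.415, -0.0348, 0.0026]
ee_rot: [2.273, 2.012, 0.142]
ft_force: [1.0, 0.3, 0.2]
width: 0.0851
gripper_force: 0.0
t 8.25 q [-0.39  0.21  2.22  0.07  0.58 -0.32] dr [-0.002 -0.001 -0.001] |dr| 0.002
travel [-0.  -0.2 -1.6]
```

View pics/6.png

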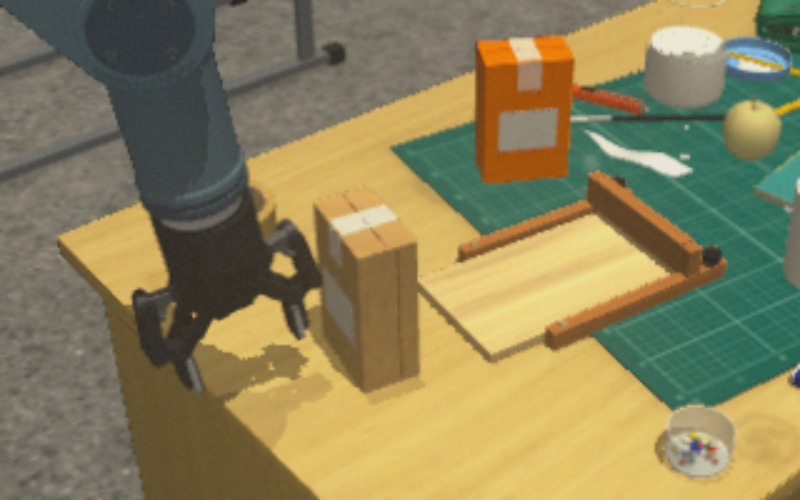

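The view shows the knuckle (318,280) leading the tip (303,325), so this push would touch too high. A better way is to grip the carton across its 52 mm thickness near the top with a vertical tool. I can then slide it standing, square and centre it, and feel for the edge.

```bash
python3 -m inch '[{"travel":[-8,0,10],"dr":[-0.017,-0.14,0],"hand":85},{"travel":[0,0,30],"dr":[0.017,0.14,0],"hand":85},{"travel":[0,0,40],"dr":[0.017,0.14,-0.08],"hand":85},{"travel":[0,0,45],"dr":[0,0,0],"hand":85},{"travel":[0,0,45],"dr":[0,0,0],"hand":85},{"travel":[10,-2,10],"dr":[0,0,0],"hand":85},{"travel":[0,0,0],"dr":[0,0,0],"hand":85},{"travel":[0,0,0],"dr":[0,0,0],"hand":85}]'
python3 -c "
from h import *
plan(0,-.207,(518,-48,175))"
```

```text
t: 9.3
position: [0.4164, -0.0356, 0.1776]
ee_rot: [2.425, 1.989, 0.007]
ft_force: [0.0, 0.1, -0.3]
width: 0.0847
gripper_force: 0.0
t 9.3 q [-0.35  0.03  1.87  0.    1.23 -0.16] dr [ 0.001  0.007 -0.01 ] |dr| 0.012
travel [101.6 -12.4  -2.6]
```

```bash
python3 -m inch '[{"travel":[20,-2,0],"dr":[0,0.007,-0.01],"hand":85},{"travel":[40,-5,0],"dr":[0,0,0],"hand":85},{"travel":[41,-5.5,0],"dr":[0,0,0],"hand":85},{"travel":[0,0,0],"dr":[0,0,0],"hand":85},{"travel":[0,0,-25],"dr":[0,0,0],"hand":85},{"travel":[0,0,-25],"dr":[0,0,0],"hand":85},{"travel":[0,0,-20],"dr":[0,0,0],"hand":85},{"travel":[0,0,0],"dr":[0,0,0],"hand":85}]'
python3 -c "
from h import *
plan(0,-.207,(518,-48,105))
p,d,c=snap('scene')
cv2.imwrite('pics/7.png',cv2.resize(p[100:300,100:400],None,fx=2.5,fy=2.5)[:,:,::-1])"
```

```text
t: 10.3
position: [0.5155, -0.0476, 0.1067]
ee_rot: [-2.438, -1.979, 0.004]
ft_force: [0.8, 0.4, -0.2]
width: 0.0846
gripper_force: 0.0
t 10.3 q [-0.31  0.29  1.74 -0.    1.11 -0.1 ] dr [ 0.    -0.003  0.   ] |dr| 0.003
travel [ 2.5 -0.4 -1.7]
```

View pics/7.png

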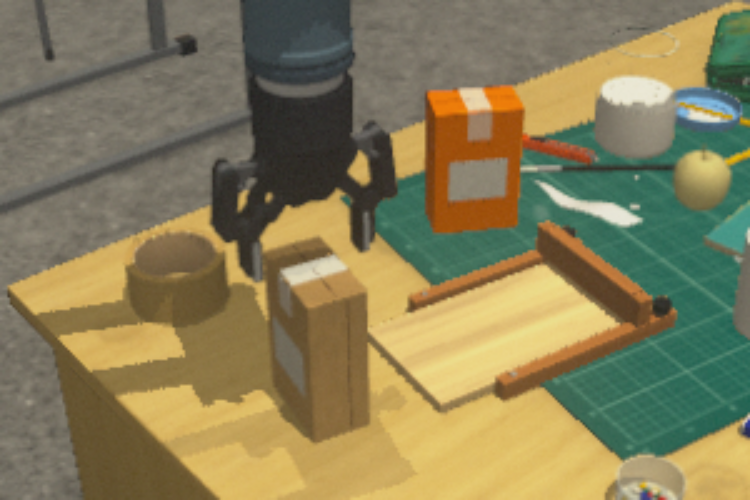

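The gripper seems to sit behind or above the carton: the fingertips are at (252,275) and (362,245), the carton's top centre at (318,265). I'll check by projecting the known points.

Run:
```python
from h import *
p,d,c=snap('scene'); P=cloud(c,d)
T=np.array(c['world_to_cam'])
def proj(X):
    x=T[:3,:3]@X+T[:3,3]; s=x[:2]/x[2]; s=s*(1+c['k1']*(s@s)); u=np.array([c['fx']*s[0]+c['cx'],c['fy']*s[1]+c['cy']]); return np.round((u-[100,100])*2.5)
print('carton top',proj(np.array([.518,-.048,.14])),'foot',proj(np.array([.518,-.048,0])),'TCP',proj(np.array([.5155,-.0476,.1067])))
for n,u,v in [('nearfinger',255,265),('farfinger',362,235),('top',318,275),('wrist',300,100)]:
    print(n,np.round(P[int(v/2.5+100),int(u/2.5+100)]*1000))
roi=np.zeros(d.shape,bool); roi[190:245,200:255]=1
m=roi&(abs(P[...,2]-.14)<.004); print(m.sum(),P[m].mean(0))
```

```text
carton top [309. 267.] foot [316. 401.] TCP [308. 302.]
nearfinger [467. -48. 165.]
farfinger [558. -63. 162.]
top [516. -61. 140.]
wrist [494. -80. 309.]
706 [ 0.5168693  -0.05362171  0.13924386]
```

Run:
```python
from h import *
print(r.read_state()['position'])
for cam in ('scene','top'):
    p,d,c=snap(cam); P=cloud(c,d); X=P.reshape(-1,3)
    for n,a,b in (('near',.44,.485),('far',.545,.59)):
        q=X[(X[:,0]>a)&(X[:,0]<b)&(abs(X[:,1]+.05)<.035)&(X[:,2]>.03)&(X[:,2]<.25)]
        if len(q): print(cam,n,len(q),'z hist',np.round(np.percentile(q[:,2],[0,2,10,50]),3),'x',np.round(np.percentile(q[:,0],[2,98]),3),'y',np.round(np.percentile(q[:,1],[2,98]),3))
```

```text
[ 0.51780834 -0.04831138  0.10902152]
scene near 734 z hist [0.032 0.156 0.172 0.212] x [0.445 0.485] y [-0.059 -0.026]
scene far 566 z hist [0.138 0.14  0.163 0.206] x [0.546 0.585] y [-0.076 -0.034]
top near 8 z hist [0.137 0.137 0.138 0.224] x [0.449 0.485] y [-0.084 -0.023]
top far 37 z hist [0.203 0.204 0.204 0.224] x [0.571 0.59 ] y [-0.074 -0.051]
```

Seen by ray and by depth, the open tips are at z ≈ 150, still above the carton. I'll lower a further 38 mm while watching the force.

```bash
python3 -m inch '[{"travel":[0,0,-8],"dr":[0,0,0],"hand":85},{"travel":[0,0,-8],"dr":[0,0,0],"hand":85},{"travel":[0,0,-8],"dr":[0,0,0],"hand":85},{"travel":[0,0,-7],"dr":[0,0,0],"hand":85},{"travel":[0,0,-7],"dr":[0,0,0],"hand":85},{"travel":[0,0,0],"dr":[0,0,0],"hand":85},{"travel":[0,0,0],"dr":[0,0,0],"hand":85},{"travel":[0,0,0],"dr":[0,0,0],"hand":85}]'
python3 -c "
from h import *
plan(0,-.207,(518,-48,70))
p,d,c=snap('scene')
cv2.imwrite('pics/8.png',cv2.resize(p[120:300,150:370],None,fx=2.5,fy=2.5)[:,:,::-1])"
```

```text
t: 11.5
position: [0.5189, -0.0486, 0.0714]
ee_rot: [2.436, 1.977, 0.002]
ft_force: [0.2, -0.2, 0.3]
width: 0.0854
gripper_force: 0.0
t 11.5 q [-0.31  0.33  1.78 -0.    1.02 -0.1 ] dr [0.003 0.004 0.   ] |dr| 0.004
travel [-0.9  0.6 -1.4]
```

View pics/8.png

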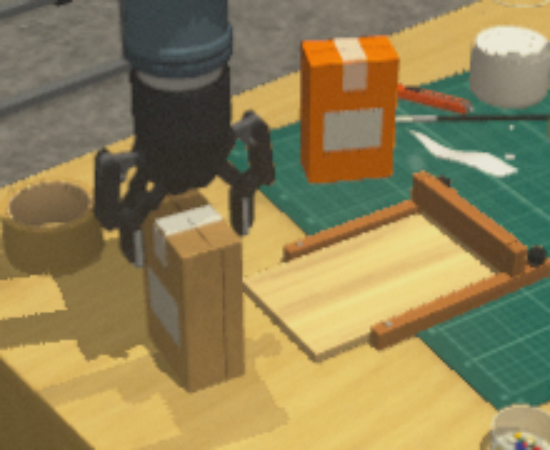

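The fingers now straddle the carton's top, with tips at (132,262) and (243,232), and nothing is touching. Closing.

```bash
python3 -m inch '[{"travel":[0,0,0],"dr":[0,0,0],"hand":60},{"travel":[0,0,0],"dr":[0,0,0],"hand":60},{"travel":[0,0,0],"dr":[0,0,0],"hand":50},{"travel":[0,0,0],"dr":[0,0,0],"hand":48},{"travel":[0,0,0],"dr":[0,0,0],"hand":48},{"travel":[0,0,0],"dr":[0,0,0],"hand":48},{"travel":[0,0,0],"dr":[0,0,0],"hand":48},{"travel":[0,0,0],"dr":[0,0,0],"hand":48}]'
python3 -c "
from h import *
plan(0,-.122,(518,-48,70)); s=r.read_state(); print(s['ft_force'],s['wrist_torque'],s['position'])"
```

```text
t: 12.55
position: [0.519, -0.0486, 0.0715]
ee_rot: [2.436, 1.977, 0.002]
ft_force: [-0.3, 0.7, 4.7]
width: 0.0515
gripper_force: 63.3
t 12.55 q [-0.31  0.33  1.78 -0.    1.02 -0.1 ] dr [0.002 0.004 0.085] |dr| 0.085
travel [-1.   0.6 -1.5]
[-0.32308884  0.71852756  4.68981919] [0.09147282 0.13530885 0.0149391 ] [ 0.51897887 -0.0486099   0.07146711]
```

```bash
python3 -m inch '[{"travel":[4,-1,0],"dr":[0,0,0.02],"hand":48},{"travel":[6,-1.5,0],"dr":[0,0,0.02],"hand":48},{"travel":[6,-1.5,0],"dr":[0,0,0.02],"hand":48},{"travel":[6,-1.5,0],"dr":[0,0,0.02],"hand":48},{"travel":[6,-1.5,0],"dr":[0,0,0.005],"hand":48},{"travel":[6,-1.5,0],"dr":[0,0,0],"hand":48},{"travel":[4,-1,0],"dr":[0,0,0],"hand":48},{"travel":[0,0,0],"dr":[0,0,0],"hand":48}]'
python3 -c "
from h import *
plan(0,-.122,(571.6,-61.7,71.5)); s=r.read_state(); print(s['ft_force'],s['wrist_torque'],s['position'])
p,d,c=snap('top'); cv2.imwrite('pics/9.png',cv2.resize(p[150:310,180:360],None,fx=4,fy=3.7)[:,:,::-1])"
```

```text
t: 13.55
position: [0.5515, -0.0564, 0.0714]
ee_rot: [-2.349, -2.079, 0.008]
ft_force: [-13.1, 4.2, 20.2]
width: 0.0516
gripper_force: 65.2
t 13.55 q [-0.3   0.39  1.69 -0.    1.07 -0.18] dr [-0.    -0.007 -0.001] |dr| 0.007
travel [20.1 -5.3  0.1]
[-13.05659629   4.20635195  20.20855449] [ 0.5810838   3.19680174 -0.06642388] [ 0.55152345 -0.05643371  0.07139943]
```

```bash
python3 -m inch '[{"travel":[0,0,0.4],"dr":[0,0,0],"hand":48},{"travel":[0,0,0],"dr":[0,0,0],"hand":48},{"travel":[0,0,0],"dr":[0,0,0],"hand":48},{"travel":[0,0,0],"dr":[0,0,0],"hand":48},{"travel":[0,0,0],"dr":[0,0,0],"hand":48},{"travel":[0,0,0],"dr":[0,0,0],"hand":48},{"travel":[0,0,0],"dr":[0,0,0],"hand":48},{"travel":[0,0,0],"dr":[0,0,0],"hand":48}]'
python3 - <<'E'
from h import *
s=r.read_state(); print(s['ft_force'],s['wrist_torque'],s['position'])
p,d,c=snap('scene'); P=cloud(c,d)
X=P.reshape(-1,3)
# right side face (y- side) of carton: fit in x-z its front/back boundary
cen=np.array([s['position'][0],s['position'][1]]); f=np.array([.9926,-.1217]); l=np.array([.1217,.9926])
a=(X[:,:2]-cen)@f; b=(X[:,:2]-cen)@l
for z in (.01,.03,.05,.07,.09):
    m=(abs(X[:,2]-z)<.006)&(abs(b+.045)<.008)&(abs(a)<.05); print(z,m.sum(),np.round(np.percentile(a[m],[1,99])*1000,1) if m.sum() else '', np.round(b[m].mean()*1000,1))
E
```

```text
t: 14.6
position: [0.5515, -0.0564, 0.0714]
ee_rot: [-2.349, -2.079, 0.008]
ft_force: [-12.8, 4.1, 16.9]
width: 0.0515
gripper_force: 64.6
[-12.82237653   4.08904181  16.87816852] [ 0.54013432  2.92999454 -0.03818056] [ 0.55149368 -0.05642346  0.07142341]
0.01 115 [-27.3  48.9] -45.8
0.03 104 [-26.9  25.3] -45.8
0.05 105 [-26.9  24.7] -45.7
0.07 106 [-26.1  24.6] -46.0
0.09 113 [-27.1  24.5] -45.6
```

```bash
python3 -m inch '[{"travel":[0,0,0.8],"dr":[0,0,0],"hand":48},{"travel":[0,0,0.7],"dr":[0,0,0],"hand":48},{"travel":[0,0,0],"dr":[0,0,0],"hand":48},{"travel":[2,-0.3,0],"dr":[0,0,0],"hand":48},{"travel":[2,-0.3,0],"dr":[0,0,0],"hand":48},{"travel":[2,-0.3,0],"dr":[0,0,0],"hand":48},{"travel":[0,0,0],"dr":[0,0,0],"hand":48},{"travel":[0,0,0],"dr":[0,0,0],"hand":48}]'
python3 -c "
from h import *
s=r.read_state(); print(s['ft_force'],s['wrist_torque'],s['position'])"
```

```text
t: 15.65
position: [0.5626, -0.0589, 0.073]
ee_rot: [2.35, 2.079, 0.001]
ft_force: [-0.4, -0.1, -6.1]
width: 0.0514
gripper_force: 63.6
[-0.41904058 -0.11715408 -6.07423376] [-0.0292154   0.04798279  0.0056395 ] [ 0.56256866 -0.05888102  0.07299746]
```

```bash
python3 -m inch '[{"travel":[0,0,-0.8],"dr":[0,0,0],"hand":48},{"travel":[0,0,-0.4],"dr":[0,0,0],"hand":48},{"travel":[0,0,0],"dr":[0,0,0],"hand":48},{"travel":[0,0,0],"dr":[0,0,0],"hand":48},{"travel":[0,0,0],"dr":[0,0,0],"hand":48},{"travel":[0,0,0],"dr":[0,0,0],"hand":48},{"travel":[0,0,0],"dr":[0,0,0],"hand":48},{"travel":[0,0,0],"dr":[0,0,0],"hand":48}]'
python3 -c "
from h import *
s=r.read_state(); print(s['ft_force'],s['wrist_torque'],s['position'])"
```

```text
t: 16.65
position: [0.5626, -0.0589, 0.0718]
ee_rot: [2.35, 2.079, 0.001]
ft_force: [0.3, 0.4, -6.8]
width: 0.0519
gripper_force: 63.6
[ 0.28224029  0.40717155 -6.83838547] [0.07152733 0.00149647 0.00922064] [ 0.56260191 -0.05889695  0.07182218]
```

```bash
python3 -m inch '[{"travel":[0,0,-0.4],"dr":[0,0,0],"hand":48},{"travel":[0,0,0],"dr":[0,0,0],"hand":48},{"travel":[0,0,-0.3],"dr":[0,0,0],"hand":48},{"travel":[0,0,0],"dr":[0,0,0],"hand":48},{"travel":[0,0,0],"dr":[0,0,0],"hand":48},{"travel":[0,0,0],"dr":[0,0,0],"hand":48},{"travel":[0,0,0],"dr":[0,0,0],"hand":48},{"travel":[0,0,0],"dr":[0,0,0],"hand":48}]'
python3 -c "
from h import *
s=r.read_state(); print(s['ft_force'],s['wrist_torque'],s['position'])"
```

```text
t: 17.65
position: [0.5627, -0.0589, 0.0714]
ee_rot: [2.35, 2.079, 0.002]
ft_force: [-1.5, -0.2, 2.5]
width: 0.0513
gripper_force: 64.7
[-1.53829893 -0.23178751  2.45832197] [ 0.13924565  0.64455381 -0.06721655] [ 0.56269803 -0.058928    0.07144805]
```

```bash
python3 -m inch '[{"travel":[1,-0.12,0],"dr":[0,0,0],"hand":48},{"travel":[1,-0.12,0],"dr":[0,0,0],"hand":48},{"travel":[1,-0.12,0],"dr":[0,0,0],"hand":48},{"travel":[1,-0.12,0],"dr":[0,0,0],"hand":48},{"travel":[1,-0.12,0],"dr":[0,0,0],"hand":48},{"travel":[0,0,0],"dr":[0,0,0],"hand":48},{"travel":[0,0,0],"dr":[0,0,0],"hand":48},{"travel":[0,0,0],"dr":[0,0,0],"hand":48}]'
python3 -c "
from h import *
s=r.read_state(); print(s['ft_force'],s['wrist_torque'],s['position'])"
```

```text
t: 18.65
position: [0.5649, -0.0591, 0.0713]
ee_rot: [-2.352, -2.082, 0.004]
ft_force: [-9.6, 1.4, 9.8]
width: 0.0514
gripper_force: 65.5
[-9.58717429  1.42338182  9.8010361 ] [ 0.17940714  2.30039603 -0.01973013] [ 0.56487737 -0.05911294  0.07133826]
```

```bash
python3 -m inch '[{"travel":[0,0,0.3],"dr":[0,0,0],"hand":48},{"travel":[0,0,0.2],"dr":[0,0,0],"hand":48},{"travel":[0,0,0],"dr":[0,0,0],"hand":48},{"travel":[0,0,0],"dr":[0,0,0],"hand":48},{"travel":[0,0,0],"dr":[0,0,0],"hand":48},{"travel":[0,0,0],"dr":[0,0,0],"hand":48},{"travel":[0,0,0],"dr":[0,0,0],"hand":48},{"travel":[0,0,0],"dr":[0,0,0],"hand":48}]'
python3 -c "
from h import *
s=r.read_state(); print(s['ft_force'],s['wrist_torque'],s['position'])"
```

```text
t: 19.65
position: [0.5653, -0.0591, 0.0713]
ee_rot: [2.352, 2.082, -0.003]
ft_force: [-6.2, -0.2, 4.9]
width: 0.0515
gripper_force: 64.9
[-6.195111   -0.20800184  4.92728739] [ 0.17874418  1.96279139 -0.01142571] [ 0.56531953 -0.05914835  0.07134185]
```

```bash
python3 -m inch '[{"travel":[0,0,0.3],"dr":[0,0,0],"hand":48},{"travel":[0,0,0.1],"dr":[0,0,0],"hand":48},{"travel":[0,0,0],"dr":[0,0,0],"hand":48},{"travel":[0.5,-0.1,0],"dr":[0,0,0],"hand":48},{"travel":[0,0,0],"dr":[0,0,0],"hand":48},{"travel":[0,0,0],"dr":[0,0,0],"hand":48},{"travel":[0,0,0],"dr":[0,0,0],"hand":48},{"travel":[0,0,0],"dr":[0,0,0],"hand":48}]'
python3 -c "
from h import *
s=r.read_state(); print(s['ft_force'],s['wrist_torque'],s['position'])
p,d,c=snap('top'); cv2.imwrite('pics/9.png',cv2.resize(p[150:310,180:360],None,fx=4,fy=3.7)[:,:,::-1])
p,d,c=snap('scene'); cv2.imwrite('pics/10.png',cv2.resize(p[160:300,200:340],None,fx=4,fy=4)[:,:,::-1])"
```

```text
t: 20.65
position: [0.5681, -0.0596, 0.072]
ee_rot: [2.35, 2.079, 0.002]
ft_force: [0.1, -0.1, -6.5]
width: 0.0515
gripper_force: 63.6
[ 0.0574951  -0.1093532  -6.52924542] [ 0.0014502   0.00745639 -0.03189075] [ 0.56814373 -0.05961752  0.07200967]
```

View pics/10.png

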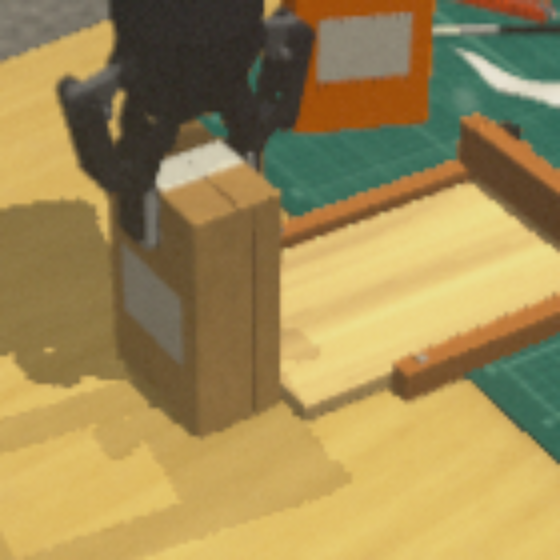

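The carton's front foot corner (280,405) is a few millimetres short of the leaf edge, which runs from (305,413) to (283,383). I'll set it down lightly and creep forward.

```bash
python3 -m inch '[{"travel":[0,0,-0.4],"dr":[0,0,0],"hand":48},{"travel":[0,0,-0.2],"dr":[0,0,0],"hand":48},{"travel":[0,0,0],"dr":[0,0,0],"hand":48},{"travel":[0.8,-0.1,0],"dr":[0,0,0],"hand":48},{"travel":[0.8,-0.1,0],"dr":[0,0,0],"hand":48},{"travel":[0,0,0],"dr":[0,0,0],"hand":48},{"travel":[0,0,0],"dr":[0,0,0],"hand":48},{"travel":[0,0,0],"dr":[0,0,0],"hand":48}]'
python3 -c "
from h import *
s=r.read_state(); print(s['ft_force'],s['wrist_torque'],s['position'])"
```

```text
t: 21.75
position: [0.5696, -0.0598, 0.0715]
ee_rot: [2.35, 2.079, 0.001]
ft_force: [-1.7, 0.4, -2.9]
width: 0.0512
gripper_force: 64.1
[-1.68125526  0.35150494 -2.88047684] [ 0.01786494  0.44866007 -0.01848168] [ 0.56964133 -0.05977077  0.0714761 ]
```

```bash
python3 -m inch '[{"travel":[0.7,-0.1,0],"dr":[0,0,0],"hand":48},{"travel":[0,0,0],"dr":[0,0,0],"hand":48},{"travel":[0.7,-0.1,0],"dr":[0,0,0],"hand":48},{"travel":[0,0,0],"dr":[0,0,0],"hand":48},{"travel":[0.6,-0.1,0],"dr":[0,0,0],"hand":48},{"travel":[0,0,0],"dr":[0,0,0],"hand":48},{"travel":[0,0,0],"dr":[0,0,0],"hand":48},{"travel":[0,0,0],"dr":[0,0,0],"hand":48}]'
python3 -c "
from h import *
s=r.read_state(); print(s['ft_force'],s['wrist_torque'],s['position'])"
```

```text
t: 22.75
position: [0.5716, -0.06, 0.0715]
ee_rot: [2.35, 2.079, 0.001]
ft_force: [-5.0, 1.8, -0.7]
width: 0.0515
gripper_force: 64.4
[-5.00083523  1.7808302  -0.7469949 ] [ 0.19637192  1.22312541 -0.05196619] [ 0.57157019 -0.06004974  0.07145905]
```

```bash
python3 -m inch '[{"travel":[0.5,-0.1,0],"dr":[0,0,0],"hand":48},{"travel":[0,0,0],"dr":[0,0,0],"hand":48},{"travel":[0.5,0,0],"dr":[0,0,0],"hand":48},{"travel":[0,0,0],"dr":[0,0,0],"hand":48},{"travel":[0,0,0],"dr":[0,0,0],"hand":48},{"travel":[0,0,0],"dr":[0,0,0],"hand":48},{"travel":[0,0,0],"dr":[0,0,0],"hand":48},{"travel":[0,0,0],"dr":[0,0,0],"hand":48}]'
python3 -c "
from h import *
s=r.read_state(); print(s['ft_force'],s['wrist_torque'],s['position'])"
```

```text
t: 23.75
position: [0.5718, -0.0601, 0.0714]
ee_rot: [2.351, 2.08, -0.001]
ft_force: [-5.6, 0.1, 2.7]
width: 0.0515
gripper_force: 64.8
[-5.60706076  0.07487191  2.72093813] [ 0.10031234  1.84105112 -0.05717862] [ 0.57175236 -0.06008925  0.07141041]
```

```bash
python3 -m inch '[{"travel":[0,0,0.3],"dr":[0,0,0],"hand":48},{"travel":[0,0,0],"dr":[0,0,0],"hand":48},{"travel":[0.6,-0.1,0],"dr":[0,0,0],"hand":48},{"travel":[0,0,0],"dr":[0,0,0],"hand":48},{"travel":[0.6,0,0],"dr":[0,0,0],"hand":48},{"travel":[0,0,0],"dr":[0,0,0],"hand":48},{"travel":[0,0,0],"dr":[0,0,0],"hand":48},{"travel":[0,0,0],"dr":[0,0,0],"hand":48}]'
python3 -c "
from h import *
s=r.read_state(); print(s['ft_force'],s['wrist_torque'],s['position'])"
```

```text
t: 24.75
position: [0.572, -0.0601, 0.0714]
ee_rot: [2.352, 2.081, -0.003]
ft_force: [-6.7, 0.1, 2.3]
width: 0.0513
gripper_force: 64.9
[-6.7093125   0.05162355  2.3143731 ] [ 0.08619001  2.18887533 -0.1378871 ] [ 0.57197378 -0.06008953  0.07136183]
```

```bash
python3 -m inch '[{"travel":[0,0,0.3],"dr":[0,0,0],"hand":48},{"travel":[0,0,0],"dr":[0,0,0],"hand":48},{"travel":[0.8,-0.1,0],"dr":[0,0,0],"hand":48},{"travel":[0,0,0],"dr":[0,0,0],"hand":48},{"travel":[0,0,0],"dr":[0,0,0],"hand":48},{"travel":[0,0,0],"dr":[0,0,0],"hand":48},{"travel":[0,0,0],"dr":[0,0,0],"hand":48},{"travel":[0,0,0],"dr":[0,0,0],"hand":48}]'
python3 -c "
from h import *
s=r.read_state(); print(s['ft_force'],s['wrist_torque'],s['position'])
p,d,c=snap('scene'); cv2.imwrite('pics/11.png',cv2.resize(p[200:280,230:330],None,fx=7,fy=7,interpolation=cv2.INTER_CUBIC)[:,:,::-1])"
```

```text
t: 25.75
position: [0.5721, -0.0601, 0.0714]
ee_rot: [-2.353, -2.081, 0.004]
ft_force: [-9.0, 0.0, 1.4]
width: 0.0512
gripper_force: 64.8
[-8.99396611  0.04885439  1.42367077] [ 0.04362167  2.31295069 -0.2822631 ] [ 0.57210685 -0.06006219  0.07139585]
```

View pics/11.png

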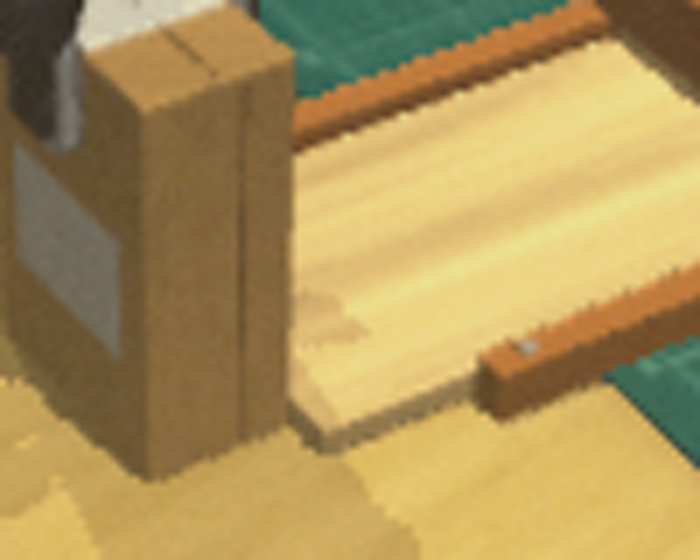

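The force now rises without any advance (9 N at x = 572), and the picture shows the carton's foot against the leaf edge at (290,400). That is the stop. Releasing, then rising clear.

```bash
python3 -m inch '[{"travel":[0,0,0],"dr":[0,0,0],"hand":60},{"travel":[0,0,0],"dr":[0,0,0],"hand":70},{"travel":[0,0,0],"dr":[0,0,0],"hand":85},{"travel":[0,0,0],"dr":[0,0,0],"hand":85},{"travel":[0,0,15],"dr":[0,0,0],"hand":85},{"travel":[0,0,30],"dr":[0,0,0],"hand":85},{"travel":[0,0,40],"dr":[0,0,0],"hand":85},{"travel":[0,0,20],"dr":[0,0,0],"hand":85}]'
python3 - <<'E'
from h import *
s=r.read_state(); print(s['ft_force'],s['position'])
p,d,c=snap('scene'); P=cloud(c,d); X=P.reshape(-1,3)
o=np.array([.572,-.060]); f=np.array([.9926,-.1217]); l=np.array([.1217,.9926])
a=(X[:,:2]-o)@f; b=(X[:,:2]-o)@l
for z in (.03,.07,.11):
    m=(abs(X[:,2]-z)<.006)&(abs(b+.045)<.008)&(abs(a)<.05); print(z,m.sum(),np.round(np.percentile(a[m],[1,99])*1000,1),np.round(b[m].mean()*1000,1))
m=(abs(X[:,2]-.14)<.004)&(abs(a)<.06)&(abs(b)<.07); print(m.sum(),cv2.minAreaRect((X[m][:,:2]*1000).astype(np.float32)))
E
```

```text
t: 26.8
position: [0.5761, -0.0608, 0.1808]
ee_rot: [2.347, 2.077, 0.006]
ft_force: [-0.6, 0.3, -1.4]
width: 0.0848
gripper_force: 0.0
[-0.63969935  0.34575449 -1.42891679] [ 0.57608972 -0.06075867  0.18079309]
0.03 95 [-27.2  23.4] -45.9
0.07 104 [-26.6  24.9] -45.9
0.11 113 [-26.9  24.9] -45.7
668 ((570.2858276367188, -62.75154495239258), (93.52433776855469, 53.79523849487305), 83.3569564819336)
```

```bash
python3 -m inch '[{"travel":[-11,1.3,0],"dr":[0,0,0.18],"hand":55},{"travel":[-11,1.3,0],"dr":[0,0,0.18],"hand":55},{"travel":[-11,1.3,0],"dr":[0,0,0.18],"hand":55},{"travel":[-11,1.3,0],"dr":[0,0,0.18],"hand":55},{"travel":[-11,1.3,0],"dr":[0,0,0.18],"hand":55},{"travel":[-11,1.3,0],"dr":[0,0,0.18],"hand":55},{"travel":[-5,0.6,0],"dr":[0,0,0.18],"hand":55},{"travel":[0,0,0],"dr":[0,0,0.18],"hand":55}]'
python3 -m inch '[{"travel":[0,0,0],"dr":[0,0,0.13],"hand":55},{"travel":[0,0,-20],"dr":[0,0,0],"hand":55},{"travel":[0,0,-30],"dr":[0,0,0],"hand":55},{"travel":[0,0,-30],"dr":[0,0,0],"hand":55},{"travel":[0,0,-25],"dr":[0,0,0],"hand":55},{"travel":[0,0,0],"dr":[0,0,0],"hand":55},{"travel":[0,0,0],"dr":[0,0,0],"hand":55},{"travel":[0,0,0],"dr":[0,0,0],"hand":55}]'
python3 - <<'E'
from h import *
s=r.read_state(); M=R.from_rotvec(s['ee_rot']).as_matrix(); print(np.round(s['qpos'],2),np.round(M,3))
p,d,c=snap('scene'); P=cloud(c,d); X=P.reshape(-1,3)
o=np.array(s['position'][:2]); f=np.array([.9926,-.1217]); l=np.array([.1217,.9926])
a=(X[:,:2]-o)@f; b=(X[:,:2]-o)@l
m=(abs(a)<.022)&(abs(b)<.06)&(X[:,2]>.06)&(X[:,2]<.3)
print(m.sum(),'tool z',np.round(np.percentile(X[m][:,2],[0,1,5,20]),3))
E
```

```text
t: 27.85
position: [0.5033, -0.0519, 0.1774]
ee_rot: [0.387, 3.115, 0.005]
ft_force: [0.0, -0.5, -0.2]
width: 0.0548
gripper_force: 0.0
t: 28.85
position: [0.5047, -0.0523, 0.0734]
ee_rot: [0.193, 3.131, 0.004]
ft_force: [0.5, -0.1, 0.3]
width: 0.0548
gripper_force: 0.0
[-0.33  0.31  1.81  0.    1.02 -1.78] [[-0.992  0.123  0.005]
 [ 0.123  0.992  0.002]
 [-0.004  0.003 -1.   ]]
1899 tool z [0.105 0.109 0.119 0.155]
```

```bash
python3 -m inch '[{"travel":[5,-0.6,0],"dr":[0,0,0],"hand":55},{"travel":[5,-0.6,0],"dr":[0,0,0],"hand":55},{"travel":[5,-0.6,0],"dr":[0,0,0],"hand":55},{"travel":[5,-0.6,0],"dr":[0,0,0],"hand":55},{"travel":[4,-0.5,0],"dr":[0,0,0],"hand":55},{"travel":[3,-0.4,0],"dr":[0,0,0],"hand":55},{"travel":[3,-0.4,0],"dr":[0,0,0],"hand":55},{"travel":[3,-0.4,0],"dr":[0,0,0],"hand":55}]'
python3 -m inch '[{"travel":[3,-0.4,0],"dr":[0,0,0],"hand":55},{"travel":[3,-0.4,0],"dr":[0,0,0],"hand":55},{"travel":[3,-0.4,0],"dr":[0,0,0],"hand":55},{"travel":[3,-0.4,0],"dr":[0,0,0],"hand":55},{"travel":[3,-0.4,0],"dr":[0,0,0],"hand":55},{"travel":[3,-0.4,0],"dr":[0,0,0],"hand":55},{"travel":[0,0,0],"dr":[0,0,0],"hand":55},{"travel":[0,0,0],"dr":[0,0,0],"hand":55}]'
python3 - <<'E'
from h import *
p,d,c=snap('scene'); P=cloud(c,d); X=P.reshape(-1,3)
o=np.array([.572,-.060]); f=np.array([.9926,-.1217]); l=np.array([.1217,.9926])
a=(X[:,:2]-o)@f; b=(X[:,:2]-o)@l
for z in (.01,.03,.07,.11,.135):
    m=(abs(X[:,2]-z)<.006)&(abs(b+.045)<.006)&(abs(a)<.08); print(z,m.sum(),np.round(np.percentile(a[m],[1,99])*1000,1) if m.any() else '')
E
```

```text
t: 29.9
position: [0.5364, -0.056, 0.072]
ee_rot: [0.193, 3.135, 0.005]
ft_force: [-3.8, 0.4, 1.9]
width: 0.055
gripper_force: 1.4
t: 30.9
position: [0.5547, -0.0585, 0.0719]
ee_rot: [0.193, 3.134, 0.005]
ft_force: [-0.6, 0.8, 0.7]
width: 0.0548
gripper_force: 0.5
0.01 154 [-26.2  76.8]
0.03 105 [-24.   28.3]
0.07 99 [-16.4  36.5]
0.11 126 [-24.1  46. ]
0.135 143 [-24.8  50.7]
```

```bash
python3 -m inch '[{"travel":[3,-0.4,0],"dr":[0,0,0],"hand":55},{"travel":[3,-0.4,0],"dr":[0,0,0],"hand":55},{"travel":[3,-0.4,0],"dr":[0,0,0],"hand":55},{"travel":[3,-0.4,0],"dr":[0,0,0],"hand":55},{"travel":[3,-0.4,0],"dr":[0,0,0],"hand":55},{"travel":[3,-0.4,0],"dr":[0,0,0],"hand":55},{"travel":[3,-0.4,0],"dr":[0,0,0],"hand":55},{"travel":[3,-0.4,0],"dr":[0,0,0],"hand":55}]'
python3 -m inch '[{"travel":[3,-0.4,0],"dr":[0,0,0],"hand":55},{"travel":[0,0,0],"dr":[0,0,0],"hand":55},{"travel":[0,0,0],"dr":[0,0,0],"hand":55},{"travel":[0,0,0],"dr":[0,0,0],"hand":55},{"travel":[0,0,0],"dr":[0,0,0],"hand":55},{"travel":[0,0,0],"dr":[0,0,0],"hand":55},{"travel":[0,0,0],"dr":[0,0,0],"hand":55},{"travel":[0,0,0],"dr":[0,0,0],"hand":55}]'
python3 - <<'E'
from h import *
p,d,c=snap('scene','12.png'); P=cloud(c,d); X=P.reshape(-1,3)
o=np.array([.572,-.060]); f=np.array([.9926,-.1217]); l=np.array([.1217,.9926])
a=(X[:,:2]-o)@f; b=(X[:,:2]-o)@l
for z in (.02,.04,.055,.064,.09,.13):
    m=(abs(X[:,2]-z)<.005)&(abs(b)<.06)&(a>-.05)&(a<.2); print(z,m.sum(),np.round(np.percentile(a[m],[1,99])*1000,1) if m.any() else '',np.round(np.percentile(b[m],[1,99])*1000,1) if m.any() else '')
E
```

```text
t: 31.95
position: [0.5789, -0.0617, 0.0719]
ee_rot: [0.193, 3.134, 0.005]
ft_force: [-0.3, 0.0, -0.0]
width: 0.055
gripper_force: 0.0
t: 32.95
position: [0.5817, -0.0621, 0.072]
ee_rot: [0.193, 3.134, 0.005]
ft_force: [-0.2, -0.3, 0.2]
width: 0.055
gripper_force: 0.0
0.02 279 [ -5.1 188.9] [-50.6  58.3]
0.04 270 [ -5.4 132.6] [-49.8  39.6]
0.055 285 [ -5.3 131.4] [-49.7  40.3]
0.064 1527 [ -3.6 133.7] [-48.3  40.5]
0.09 0  
0.13 89 [-2.6 19.8] [-44.9  32.2]
```

The carton has fallen flat onto the leaf: its upper face is at z ≈ 64 mm and it needs about 93 mm more to the bar. I'll back off, lower behind its near end and push.

```bash
python3 -m inch '[{"travel":[-20,2.4,0],"dr":[0,0,0],"hand":55},{"travel":[-22,2.7,0],"dr":[0,0,0],"hand":55},{"travel":[0,0,0],"dr":[0,0,0],"hand":55},{"travel":[0,0,-25],"dr":[0,0,0],"hand":55},{"travel":[0,0,-25],"dr":[0,0,0],"hand":55},{"travel":[0,0,-15],"dr":[0,0,0],"hand":55},{"travel":[0,0,-8],"dr":[0,0,0],"hand":55},{"travel":[0,0,0],"dr":[0,0,0],"hand":55}]'
python3 - <<'E'
from h import *
s=r.read_state(); print(np.round(s['qpos'],2)); plan(0,-.122-np.pi/2)
p,d,c=snap('scene'); P=cloud(c,d); X=P.reshape(-1,3)
o=np.array(s['position'][:2]); f=np.array([.9926,-.1217]); l=np.array([.1217,.9926])
a=(X[:,:2]-o)@f; b=(X[:,:2]-o)@l
m=(abs(a)<.013)&(abs(b)<.06)&(X[:,2]>.008)&(X[:,2]<.2)
print(m.sum(),'tool z',np.round(np.percentile(X[m][:,2],[0,1,5,20]),3))
E
```

```text
t: 34.0
position: [0.5398, -0.057, -0.0012]
ee_rot: [0.193, 3.134, 0.005]
ft_force: [0.1, -0.1, -0.4]
width: 0.0548
gripper_force: 0.0
[-0.31  0.47  1.79  0.    0.88 -1.76]
t 34.0 q [-0.31  0.47  1.79  0.    0.88 -1.76] dr [ 3.000e-03  5.000e-03 -3.141e+00] |dr| 3.141
1079 tool z [0.031 0.033 0.041 0.061]
```

```bash
python3 -m inch '[{"travel":[6,-0.7,0],"dr":[0,0,0],"hand":55},{"travel":[5,-0.6,0],"dr":[0,0,0],"hand":55},{"travel":[5,-0.6,0],"dr":[0,0,0],"hand":55},{"travel":[6,-0.7,0],"dr":[0,0,0],"hand":55},{"travel":[7,-0.9,0],"dr":[0,0,0],"hand":55},{"travel":[7,-0.9,0],"dr":[0,0,0],"hand":55},{"travel":[7,-0.9,0],"dr":[0,0,0],"hand":55},{"travel":[7,-0.9,0],"dr":[0,0,0],"hand":55}]'
python3 -m inch '[{"travel":[7,-0.9,0],"dr":[0,0,0],"hand":55},{"travel":[7,-0.9,0],"dr":[0,0,0],"hand":55},{"travel":[7,-0.9,0],"dr":[0,0,0],"hand":55},{"travel":[7,-0.9,0],"dr":[0,0,0],"hand":55},{"travel":[5,-0.6,0],"dr":[0,0,0],"hand":55},{"travel":[0,0,0],"dr":[0,0,0],"hand":55},{"travel":[0,0,0],"dr":[0,0,0],"hand":55},{"travel":[0,0,0],"dr":[0,0,0],"hand":55}]'
python3 - <<'E'
from h import *
p,d,c=snap('scene'); P=cloud(c,d); X=P.reshape(-1,3)
o=np.array([.572,-.060]); f=np.array([.9926,-.1217]); l=np.array([.1217,.9926])
a=(X[:,:2]-o)@f; b=(X[:,:2]-o)@l
m=(abs(X[:,2]-.064)<.004)&(abs(b)<.062)&(a>.035)&(a<.25); print(np.round(np.percentile(a[m],[1,99])*1000,1)); print(cv2.minAreaRect((X[m][:,:2]*1000).astype(np.float32)))
m=(abs(X[:,2]-.05)<.004)&(abs(b)<.062)&(a>.15)&(a<.27); print('bar top a',np.round(np.percentile(a[m],[1,10,50,99])*1000,1))
E
```

```text
t: 35.05
position: [0.5876, -0.0626, -0.0011]
ee_rot: [-0.192, -3.133, -0.006]
ft_force: [-7.4, 1.6, 6.2]
width: 0.0549
gripper_force: 3.7
t: 36.05
position: [0.6219, -0.0671, -0.0012]
ee_rot: [0.193, 3.135, 0.006]
ft_force: [-5.4, 2.0, 2.1]
width: 0.055
gripper_force: 2.6
[ 41.3 199.8]
((691.0009765625, -77.49406433105469), (93.8619613647461, 163.06668090820312), 83.90380859375)
bar top a [152.8 179.2 235.2 247.2]
```

```bash
python3 -m inch '[{"travel":[5,-0.6,0],"dr":[0,0,0],"hand":55},{"travel":[5,-0.6,0],"dr":[0,0,0],"hand":55},{"travel":[5,-0.6,0],"dr":[0,0,0],"hand":55},{"travel":[3,-0.4,0],"dr":[0,0,0],"hand":55},{"travel":[1,-0.1,0],"dr":[0,0,0],"hand":55},{"travel":[1,-0.1,0],"dr":[0,0,0],"hand":55},{"travel":[1,-0.1,0],"dr":[0,0,0],"hand":55},{"travel":[0,0,0],"dr":[0,0,0],"hand":55}]'
python3 -m inch '[{"travel":[1,-0.1,0],"dr":[0,0,0],"hand":55},{"travel":[1,-0.1,0],"dr":[0,0,0],"hand":55},{"travel":[1,-0.1,0],"dr":[0,0,0],"hand":55},{"travel":[0,0,0],"dr":[0,0,0],"hand":55},{"travel":[0,0,0],"dr":[0,0,0],"hand":55},{"travel":[0,0,0],"dr":[0,0,0],"hand":55},{"travel":[0,0,0],"dr":[0,0,0],"hand":55},{"travel":[0,0,0],"dr":[0,0,0],"hand":55}]'
```

```text
t: 37.1
position: [0.6439, -0.0699, -0.0011]
ee_rot: [0.193, 3.133, 0.005]
ft_force: [-2.5, 0.0, -1.9]
width: 0.0552
gripper_force: 1.2
t: 38.1
position: [0.647, -0.0703, -0.0008]
ee_rot: [0.193, 3.133, 0.005]
ft_force: [-1.9, -0.1, -0.6]
width: 0.0547
gripper_force: 0.8
```

```bash
python3 -m inch '[{"travel":[0.8,-0.1,0],"dr":[0,0,0],"hand":55},{"travel":[0.8,-0.1,0],"dr":[0,0,0],"hand":55},{"travel":[0.8,-0.1,0],"dr":[0,0,0],"hand":55},{"travel":[0,0,0],"dr":[0,0,0],"hand":55},{"travel":[0,0,0],"dr":[0,0,0],"hand":55},{"travel":[0,0,0],"dr":[0,0,0],"hand":55},{"travel":[0,0,0],"dr":[0,0,0],"hand":55},{"travel":[0,0,0],"dr":[0,0,0],"hand":55}]'
```

```text
t: 39.1
position: [0.6487, -0.0704, -0.0008]
ee_rot: [0.193, 3.134, 0.005]
ft_force: [-4.7, 0.8, 2.0]
width: 0.0549
gripper_force: 2.6
```

```bash
python3 -m inch '[{"travel":[0.8,-0.1,0],"dr":[0,0,0],"hand":55},{"travel":[0.8,-0.1,0],"dr":[0,0,0],"hand":55},{"travel":[0,0,0],"dr":[0,0,0],"hand":55},{"travel":[0,0,0],"dr":[0,0,0],"hand":55},{"travel":[0,0,0],"dr":[0,0,0],"hand":55},{"travel":[0,0,0],"dr":[0,0,0],"hand":55},{"travel":[0,0,0],"dr":[0,0,0],"hand":55},{"travel":[0,0,0],"dr":[0,0,0],"hand":55}]'
```

```text
t: 40.1
position: [0.6504, -0.0707, -0.0008]
ee_rot: [0.193, 3.134, 0.005]
ft_force: [-5.4, 0.5, 2.7]
width: 0.0547
gripper_force: 2.5
```

```bash
python3 -m inch '[{"travel":[0.8,-0.1,0],"dr":[0,0,0],"hand":55},{"travel":[0.8,-0.1,0],"dr":[0,0,0],"hand":55},{"travel":[0,0,0],"dr":[0,0,0],"hand":55},{"travel":[0,0,0],"dr":[0,0,0],"hand":55},{"travel":[0,0,0],"dr":[0,0,0],"hand":55},{"travel":[0,0,0],"dr":[0,0,0],"hand":55},{"travel":[0,0,0],"dr":[0,0,0],"hand":55},{"travel":[0,0,0],"dr":[0,0,0],"hand":55}]'
```

```text
t: 41.1
position: [0.6509, -0.0707, -0.0008]
ee_rot: [-0.193, -3.135, -0.006]
ft_force: [-7.5, 0.7, 4.8]
width: 0.055
gripper_force: 4.2
```

```bash
python3 -m inch '[{"travel":[0.8,-0.1,0],"dr":[0,0,0],"hand":55},{"travel":[0.8,-0.1,0],"dr":[0,0,0],"hand":55},{"travel":[0,0,0],"dr":[0,0,0],"hand":55},{"travel":[0,0,0],"dr":[0,0,0],"hand":55},{"travel":[0,0,0],"dr":[0,0,0],"hand":55},{"travel":[0,0,0],"dr":[0,0,0],"hand":55},{"travel":[0,0,0],"dr":[0,0,0],"hand":55},{"travel":[0,0,0],"dr":[0,0,0],"hand":55}]'
```

```text
t: 42.1
position: [0.6508, -0.0707, -0.0008]
ee_rot: [-0.192, -3.132, -0.006]
ft_force: [-13.8, 1.0, 8.6]
width: 0.0551
gripper_force: 6.8
```

The second stop is felt: the force rose to 14 N with no advance. Backing off, rising clear, and checking.

```bash
python3 -m inch '[{"travel":[-3,0.4,0],"dr":[0,0,0],"hand":55},{"travel":[-12,1.5,0],"dr":[0,0,0],"hand":55},{"travel":[-25,3,0],"dr":[0,0,0],"hand":55},{"travel":[-25,3,10],"dr":[0,0,0],"hand":55},{"travel":[-20,2,40],"dr":[0,0,0],"hand":55},{"travel":[-10,1,50],"dr":[0,0,0],"hand":55},{"travel":[0,0,50],"dr":[0,0,0],"hand":55},{"travel":[0,0,0],"dr":[0,0,0],"hand":55}]'
python3 - <<'E'
from h import *
p,d,c=snap('scene'); P=cloud(c,d); X=P.reshape(-1,3)
o=np.array([.572,-.060]); f=np.array([.9926,-.1217]); l=np.array([.1217,.9926])
a=(X[:,:2]-o)@f; b=(X[:,:2]-o)@l
m=(abs(X[:,2]-.064)<.003)&(abs(b)<.07)&(a>.035)&(a<.28); print('top face',m.sum(),np.round(np.percentile(a[m],[1,99])*1000,1),np.round(np.percentile(b[m],[1,99])*1000,1),cv2.minAreaRect((X[m][:,:2]*1000).astype(np.float32)))
q=p[150:280,220:400].copy(); cv2.imwrite('pics/13.png',cv2.resize(q,None,fx=4,fy=4,interpolation=cv2.INTER_CUBIC)[:,:,::-1])
E
```

```text
t: 43.1
position: [0.5624, -0.0613, 0.1544]
ee_rot: [0.192, 3.122, 0.001]
ft_force: [0.5, -0.4, 0.2]
width: 0.0552
gripper_force: 0.0
top face 1367 [ 90.8 227.9] [-47.1  42.2] ((730.5004272460938, -81.35844421386719), (94.24810028076172, 142.76748657226562), 83.0555191040039)
```

View pics/13.png

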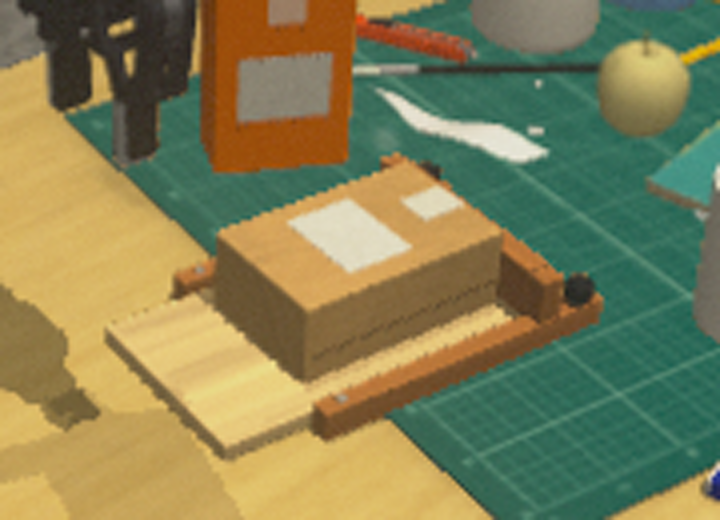

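The carton lies on its broad face on the leaf, with its top end flush and square against the end bar at (500,270). The robot is clear and the neighbouring things haven't moved. Handing in.

```bash
python3 -c "
from cell import r
print(r.sign_off())"
```

```text
the job is handed in; nothing more can be done
None
```

The carton lies on its broad face on the leaf, top end square against the end bar, the robot let go and clear, and the job is handed in at about 43 s; both stops were felt (about 9 N and 14 N). However, I slid it by gripping it near the top, and it came off the table twice, by roughly 1.5 mm and 0.5 mm, before I set it back down.

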